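Nudge the target disc into its nest and close the keeper over it

ROBOT

A 7-joint arm with a two-finger parallel gripper is mounted at the origin on a cart in front of the work surface, level with it; the furniture and walls round the work are solid. World frame = base frame: x ahead of the robot, y to its left, z up, the work surface at z = 0. Lengths are in m, angles in rad, forces in N, time in s.
With the tool pointing down it reaches from about 0.4 to 0.85 m from the base axis. Payload 4.5 kg.
Tool frame: the origin (TCP) lies between the finger pads; the fingertips stand 11 mm ahead of it and the grasp point (between the pads) lies 8 mm behind it (r.nose_length is the distance from the TCP to the fingertips, in m); z points along the fingers, y is the line along which they close (so a half turn about z gives the same grasp; the last joint's range is limited). The gripper opens to 88 mm and grips with 3 to 60 N. Pads are 18 mm wide; open, the fingers measure 123 mm over their backs; the gripper's body (75 mm by 187 mm) begins 45 mm behind the grasp point.
Start: joints at [-1.172, 0.689, -0.195, 1.565, 0.157, 0.902, -0.215], TCP at [0.223, 0.584, 0.22] pointing down, gripper open.
Joint ranges: [-3.01, 3.01], [-0.46, 2.08], [-1.47, 1.51], [0.13, 2.56], [-1, 4.14], [0.04, 2.09], [-2.66, 2.66]. Speed limits (rad/s): [2.57, 2.57, 3.14, 3.14, 3.14, 3.14, 3.14].

INTERFACE

Orientations are given as a unit quaternion [x, y, z, w].
In Python, from plant import get_state, snapshot, camera_model, r gives the robot as it stands.
- The arm moves only by the shell command python3 -m inch 'ROWS' [FORCE]. ROWS is text: rows parted by semicolons, each of 7 numbers parted by spaces: the opening, from -1 (shut) to 1 (fully open), then the shift along the tool's x, y, z in m, then the turn, a rotation vector about the tool's x, y, z in rad. A call has 1 to 20 rows; each row shifts and turns the commanded pose from where the row before left it, along the tool's axes as they then stand; what a row does not reach is not made up. A row lasts 1/12 s, in which the tool goes at most 41.7 mm and 7.16 degrees, less where a joint would pass 70% of its speed; a pose out of reach is approached as far as the arm can. A call is refused whole if a number of a shift passes 0.0417 or a number of a turn 0.125, either way. A call with a gripper value outside its range is refused whole. The fingers move at their own pace and stop on an object; FORCE is the grip in N (left out, the last holds). Time passes only in rows, so rows that do not move let the fingers close. It gives the time, the measured TCP pose, the force, the opening and the grip force at its end, in the units of the state.
- get_state(): the state, without advancing time (a new reading comes with each control period).
- snapshot(name): name is "scene" or "top" or "wrist"; returns (picture, depth): 480x640x3 uint8, red, green, blue; 480x640 float32, m along the optical axis (not along the pixel's ray), 0 where there is no reading.
- camera_model(name): a dict with "intrinsics" (3x3 intrinsics, pixels), "view" (4x4, takes a point from world to camera coordinates). Camera axes: x right, y down, z forward; pixel columns grow to the right and rows downward; lengths in m; the calibration is good to about 2 mm. A picture is of the moment at which its call begins: read the wrist's pose just before it. camera_model takes no time and is no camera call; for the wrist camera it gives the pose at the moment of the call.
- r.finish_job(): hands the job in; it is judged then, once.
The state is a dict: "clock": time; "q": joint angles; "qd": joint speeds; "joint_torque": joint torques, N m; "tool_pos": TCP position; "eef_rot": TCP orientation; "contact_force": force on the tool from outside, world axes, zero at the start; "moment": the same for the moment, N m; "opening": opening from 0.0 (shut) to 1.0 (fully open); "finger_force": force on a finger pad.
Only numpy, scipy, OpenCV 4.12 (cv2) and the standard library are available. Lean on these libraries where they do the work, as an engineer would, in place of code of your own. Each camera call takes 0.05 s, during which the arm holds its last target. There are 200 camera calls.

TASK

A loose grey steel disc lies on the flat steel nest plate. With the fingertips only, never gripping or lifting it, gently push the disc over the deck until it drops flat into the dark-floored round recess, then push the keeper arm by its knob round over the seated disc until it is against its stop. Leave the ring gauge and the upright cap screw on the plate where they stand, and take the hand away.

Things in the scene. Friction and masses are not known exactly. Their poses are not given: they have to be found in the camera images.
- nest_plate: Fixed flat bright steel plate, 200 (its x) x 260 (its y) x 18 mm; origin at the centre of its underside, on the bench, z up. Its flat top is the deck. A blind round recess, 61 mm across, 6 mm deep, 1 mm chamfer, dark floor, centre at x 0, y +55 mm. The disc starts on the -y half of the deck. A stop pin (6 mm across, 14 mm tall) stands at x -13.5, y +96 mm. Turned by up to 0.35 rad.
- recess (a point): Centre of the recess floor, 12 mm above the bench (6 mm under the deck); axes as the plate's.
- disc: Loose flat round mottled grey steel disc, 57 mm across, 8 mm thick, about 0.11 kg; origin at the centre of its underside, z up. It lies on the deck (origin 18 mm above the bench); seated in the recess its origin is 12 mm above the bench and its top stands 2 mm above the deck, with 2 mm play all round.
- keeper (a joint): Angle of the flat dark steel keeper arm, anticlockwise from above. 0 = closed on its stop, arm along the plate's -y over the recess; at 1.57 it points along the plate's +x. Range 0 to 1.9, starts at 1.1 to 1.75, stays where left (1 N at knob moves it). Arm 18 mm wide, 5 thick, reaches 69 from the pivot; underside 4 mm above the deck: clears a seated disc by 2 mm, hits one lying on the deck.
- keeper_knob (a point): Centre of the top of the keeper's black upright knob, 16 mm in diameter, 55 mm from the pivot along the arm. The knob's top is 51 mm above the bench, the arm's top face below it 27 mm.
- keeper_pivot (a point): The keeper's pivot axis at the arm's underside, 22 mm above the bench, at x 0, y +107 mm of the plate; the pivot head rises to 33 mm above the bench.
- ring_gauge: Loose steel ring gauge, 42 mm across, 18 mm high, lying on the deck on the plate's -x side beside the recess, near x = -77, y = +60 mm of the plate; origin at the centre of its underside. A bystander.
- cap_screw: Loose black cap screw, 16 mm across the head, 52 mm tall, standing on its head on the deck near x = -60, y = +107 mm of the plate; origin at the centre of its underside. A bystander.
There are look-alikes about, which are no part of the job. There is more than one size of the disc; the job needs the middle-sized.

How it is judged:
By the outcome, as a careful person would: the job done as asked, in the order asked, and still so for the second after the job is handed in, with the robot touching nothing.
It also fails if it takes over 58 s, if anything falls off the work surface, if the arm or the gripper's body presses on something with over 40 N, if the wrist force passes 120 N, or if a joint passes its speed limit or range.

## Working session

There is one attempt and no reset: what is moved stays moved. The work goes in short steps, Python scripts to look and compute and a shell command to move; the robot and the scene stay as the last step left them, time stands still between calls to the robot, and variables do not carry over. Pictures are saved under pics/ and viewed, at most 10 in all, crops included, and the job is handed in when it is done.

```bash
ls; mkdir -p pics; python3 - <<'E'
from plant import *
import cv2,numpy as np
s=get_state();print(s)
for n in("top","scene"):
    p,d=snapshot(n);cv2.imwrite(f"pics/{n}0.png",p[:,:,::-1]);np.savez(f"{n}0.npz",p=p,d=d)
    c=camera_model(n);print(c)
print(r.nose_length)
E
```

```text
pics
{'clock': 0.0, 'q': array([-1.17219516,  0.68996863, -0.19448523,  1.56630785,  0.15730956,
        0.90249055, -0.2150883 ]), 'qd': array([-0.0014517 ,  0.00231886,  0.00021159, -0.00113478, -0.0017111 ,
       -0.00073319,  0.00048877]), 'joint_torque': array([ 6.43450985e-04, -5.27573776e+01, -1.26631949e+00, -1.53425556e+01,
       -5.25580219e-02,  6.87001608e-03,  1.67842209e-04]), 'tool_pos': array([0.2228128 , 0.58324632, 0.21942855]), 'eef_rot': array([ 1.81353711e-01,  9.83417529e-01, -8.87974884e-04, -8.54263784e-05]), 'contact_force': array([ 0.35675595, -0.50015009,  0.398091  ]), 'moment': array([-0.0308972 ,  0.03245174, -0.00137521]), 'finger_force': 0.0, 'opening': 1.0022578814799028}
{'intrinsics': array([[437.12569568,   0.        , 323.3998738 ],
       [  0.        , 437.12569568, 242.90889073],
       [  0.        ,   0.        ,   1.        ]]), 'view': array([[-0.02118669, -0.99953543,  0.02190995, -0.03853733],
       [-0.99579001,  0.01914232, -0.08964281,  0.49278792],
       [ 0.08918176, -0.02371695, -0.99573296,  0.86787831],
       [ 0.        ,  0.        ,  0.        ,  1.        ]])}
{'intrinsics': array([[520.27521762,   0.        , 322.92370061],
       [  0.        , 520.27521762, 240.92604678],
       [  0.        ,   0.        ,   1.        ]]), 'view': array([[-0.730447  , -0.68287613,  0.01128579,  0.34023071],
       [-0.35312589,  0.36347803, -0.86208226,  0.25023593],
       [ 0.58459326, -0.63369071, -0.50664268,  0.56160024],
       [ 0.        ,  0.        ,  0.        ,  1.        ]])}
0.011
```

View pics/top0.png

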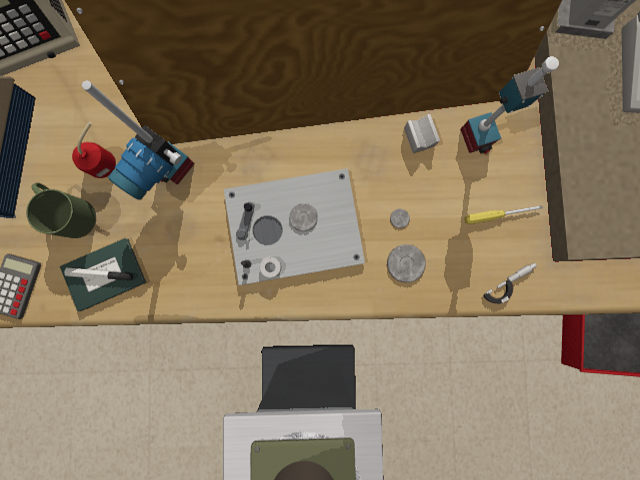

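View pics/scene0.png

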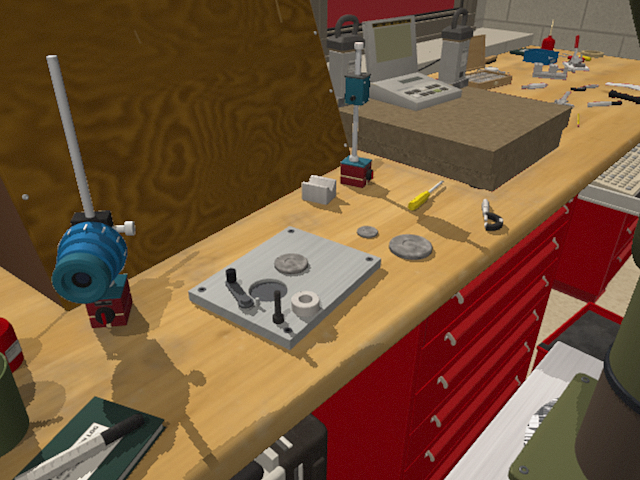

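The top view shows three mottled discs: on the plate (303,218), small (400,218), large (406,263). The one on the plate is the middle-sized one and starts on the plate's -y half, so it fits. The recess is at (267,230), the keeper knob at (248,207), the ring at (270,267) and the screw at (246,267). I'll confirm this in a crop while measuring.

```bash
cat > h.py <<'E'
import numpy as np,cv2
from plant import *
def ray(n,uv,z,c=None):
    c=c or camera_model(n);K=np.array(c["intrinsics"]);V=np.array(c["view"]);R=V[:3,:3];o=-R.T@V[:3,3]
    d=np.c_[np.atleast_2d(uv),np.ones(len(np.atleast_2d(uv)))]@np.linalg.inv(K).T@R
    return o+d*((z-o[2])/d[:,2])[:,None]
def proj(n,P,c=None):
    c=c or camera_model(n);q=np.atleast_2d(P)@np.array(c["view"])[:3,:3].T+np.array(c["view"])[:3,3]
    q=q@np.array(c["intrinsics"]).T;return q[:,:2]/q[:,2:]
E
python3 - <<'E'
from h import *
p=np.load("top0.npz")["p"];hsv=cv2.cvtColor(p,cv2.COLOR_RGB2HSV)
m=((hsv[...,1]<40)).astype(np.uint8)*255
m[:150]=0;m[300:]=0;m[:,:210]=0;m[:,380:]=0
m=cv2.morphologyEx(m,cv2.MORPH_CLOSE,np.ones((5,5)))
c=max(cv2.findContours(m,0,2)[0],key=cv2.contourArea)
h=cv2.convexHull(c);b=cv2.minAreaRect(h);print(b)
a=cv2.approxPolyDP(h,6,True)[:,0];print(a.tolist())
P=ray("top",a.astype(float),.018);print(P.round(4).tolist())
b=ray("top",cv2.boxPoints(b),.018);print(b.round(4).tolist())
x0,y0=210,160;cr=cv2.resize(p[160:300,210:430],None,fx=3.6,fy=3.6,interpolation=cv2.INTER_CUBIC)
cv2.imwrite("pics/crop1.png",cr[:,:,::-1])
E
```

```text
((293.37835693359375, 226.270263671875), (97.3241958618164, 127.90239715576172), 80.53767395019531)
[[347, 168], [364, 262], [239, 284], [224, 189]]
[[0.6479, -0.1011, 0.018], [0.4516, -0.1307, 0.018], [0.4122, 0.1238, 0.018], [0.6077, 0.1538, 0.018]]
[[0.6082, 0.1573, 0.018], [0.6484, -0.1041, 0.018], [0.448, -0.1316, 0.018], [0.4107, 0.1252, 0.018]]
```

View pics/crop1.png

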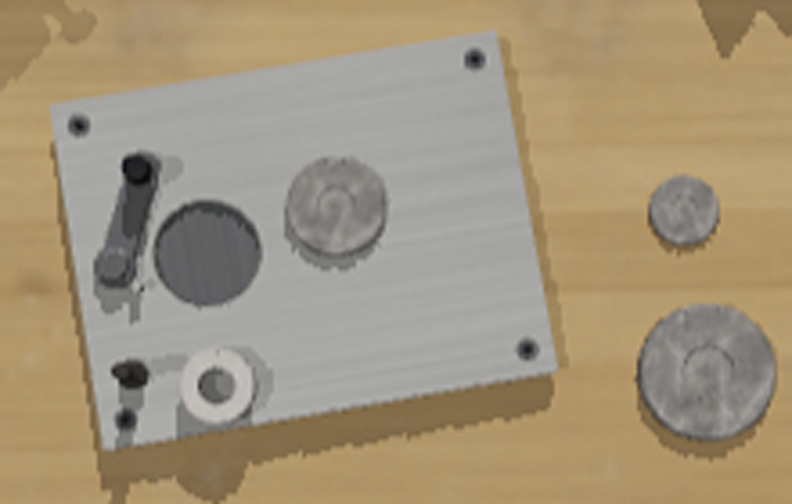

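The crop confirms it: the plate disc at (336,205) is about 100 px across, against 70 and 138 for the others, so it is the middle size. In this crop the recess is at (208,253), the knob at (137,170) and the pivot at (114,266).

```bash
python3 - <<'E'
from h import *
g=cv2.cvtColor(np.load("top0.npz")["p"],cv2.COLOR_RGB2GRAY)
f=lambda u,v:(210+u/3.6,160+v/3.6)
def blob(seed,lo,hi,z,rad):
    m=cv2.inRange(g,lo,hi);w=np.zeros_like(m);cv2.circle(w,tuple(int(round(t)) for t in seed),rad,255,-1);m&=w
    m=cv2.morphologyEx(m,cv2.MORPH_OPEN,np.ones((3,3)))
    c=max(cv2.findContours(m,0,1)[0],key=cv2.contourArea);P=ray("top",c[:,0].astype(float),z)[:,:2].astype(np.float32)
    h=cv2.convexHull(P);print(seed,cv2.minEnclosingCircle(P),cv2.fitEllipse(P) if len(P)>5 else 0)
for n,s in dict(disc=(336,205),rec=(208,253),deck=(270,120),knob=(137,170)).items():
    u,v=f(*s);print(n,g[int(v)-2:int(v)+3,int(u)-2:int(u)+3].mean())
blob(f(208,253),0,115,.018,19)
blob(f(336,205),0,138,.026,17)
blob(f(137,170),0,50,.051,7)
T=np.array([.5295,.0117]);a=.156;R=np.array([[np.cos(a),-np.sin(a)],[np.sin(a),np.cos(a)]])
for n,s,z in(("rec",(208,253),.018),("disc",(336,205),.026),("knob",(137,168),.051),("pivot",(114,264),.033),("ring",(218,385),.036)):
    w=ray("top",f(*s),z)[0,:2];print(n,w,(w-T)@R)
E
```

```text
disc 134.56
rec 96.08
deck 166.84
knob 32.6
(267.77777777777777, 230.27777777777777) ((0.5218733549118042, 0.06649874895811081), 0.0303494930267334) ((0.5215989947319031, 0.06637505441904068), (0.05828305706381798, 0.05869719386100769), 2.238126516342163)
(303.3333333333333, 216.94444444444446) ((0.5413705706596375, -0.00793552864342928), 0.03137751296162605) ((0.5418453216552734, -0.007017302326858044), (0.05076361820101738, 0.05741410329937935), 59.16232681274414)
(248.05555555555554, 207.22222222222223) ((0.5625755786895752, 0.10088182985782623), 0.008670492097735405) ((0.5630857944488525, 0.10044438391923904), (0.013323156163096428, 0.016002343967556953), 131.74298095703125)
rec [0.52046148 0.06472371] [-0.00069057  0.05378412]
disc [ 0.54550289 -0.00863436] [ 0.01264925 -0.02257377]
knob [0.56422282 0.09977472] [0.04798517 0.08161038]
pivot [0.51343773 0.11554139] [0.00026642 0.10507597]
ring [0.44468996 0.05806941] [-0.07657584  0.0589831 ]
```

```bash
python3 -m inch '-0.09 -0.015 -0.0131 0 0 0 0;-0.09 -0.03 -0.0262 0 0 0 0;-0.09 -0.03 -0.0262 0 0 0 0;-0.09 -0.03 -0.0262 0 0 0 0;-0.09 -0.03 -0.0262 0 0 0 0;-0.09 -0.03 -0.0262 0 0 0 0;-0.09 -0.03 -0.0262 0 0 0 0;-0.09 -0.03 -0.0262 0 0 0 0;-0.09 -0.03 -0.0262 0 0 0 0;-0.09 -0.03 -0.0262 0 0 0 0;-0.09 -0.03 -0.0262 0 0 0 0;-0.09 -0.03 -0.0262 0 0 0 0;-0.09 -0.03 -0.0262 0 0 0 0;-0.09 -0.03 -0.0262 0 0 0 0;-0.09 -0.03 -0.0262 0 0 0 0;-0.09 -0.03 -0.0262 0 0 0 0;-0.09 -0.015 -0.0131 0 0 0 0;-0.09 0 0 0 0 0 0'
python3 -m inch '-0.09 0 0 0 0 0 0.1135;-0.09 0 0 0 0 0 0.1135;-0.09 0 0 0 0 0 0.1135;-0.09 0 0 0 0 0 0.1135;-0.09 0 0 0 0 0 0.1135;-0.09 0 0 0 0 0 0.1135;-0.09 0 0 0 0 0 0.1135;-0.09 0 0 0 0 0 0.1135;-0.09 0 0 0 0 0 0;-0.09 0 0 0 0 0 0'
cat >> h.py <<'E'
from scipy.spatial.transform import Rotation as Ro
def to(x,y,z,yaw_y=None):
    "needed tool-frame shift to world target; turn about tool z to bring tool y to the world angle"
    s=get_state();R=Ro.from_quat(s["eef_rot"]).as_matrix();d=R.T@(np.array([x,y,z])-s["tool_pos"])
    a=np.arctan2(R[1,1],R[0,1]);print("t",s["clock"],"pos",s["tool_pos"].round(4),"yang",round(a,4),"shift",d.round(4),"tz",R[:,2].round(3),
      "turn",None if yaw_y is None else round(-(yaw_y-a),4))
E
python3 - <<'E'
from h import *
to(.558,-.0515,.12,np.radians(17.1))
c=camera_model("wrist");p,d=snapshot("wrist");np.savez("w1.npz",p=p,d=d,i=c["intrinsics"],v=c["view"]);cv2.imwrite("pics/w1.png",p[:,:,::-1])
E
```

```text
clock: 1.6
tool_pos: [0.5236, 0.0145, 0.2196]
eef_rot: [0.186, 0.983, -0.002, 0.001]
contact_force: [0.1, -0.7, -0.3]
opening: 0.458
finger_force: 0.0
clock: 2.43
tool_pos: [0.5213, 0.022, 0.22]
eef_rot: [0.592, 0.806, -0.0, -0.0]
contact_force: [-0.7, -0.5, 0.3]
opening: 0.458
finger_force: 0.0
t 2.4333 pos [0.5213 0.022  0.22  ] yang 0.3025 shift [-0.0811  0.0132  0.1   ] tz [-0.001  0.    -1.   ] turn 0.0041
```

View pics/w1.png

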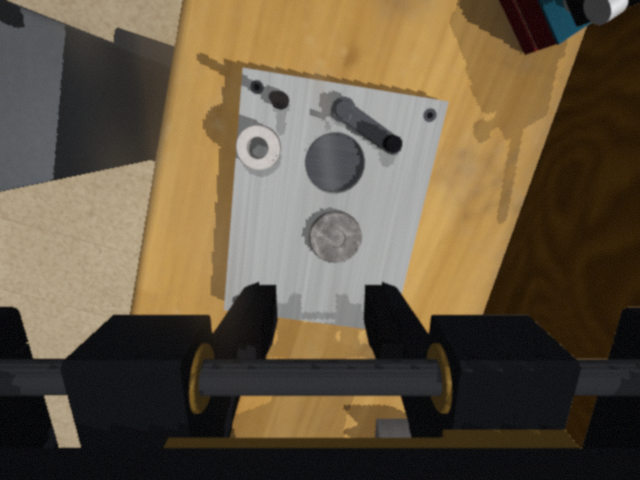

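The wrist view shows the disc at (335,236), the recess at (334,163), the knob at (393,144), and the ring and screw at (258,148) and (279,100). The fingers straddle the push line.

```bash
cat > w.py <<'E'
from h import *
import sys
def disc_rec(f,sd,sr):
    z=np.load(f);c=dict(intrinsics=z["i"],view=z["v"]);p=z["p"];g=cv2.GaussianBlur(cv2.cvtColor(p,cv2.COLOR_RGB2GRAY),(0,0),1)
    def edge(seed,zz,rmm):
        # radial edge at expected radius in the world plane, then circle centre by least squares
        C=ray("",seed,zz,c)[0,:2]
        for it in range(4):
            t=np.linspace(0,2*np.pi,120,endpoint=False);rr=np.arange(rmm-6,rmm+6,.25)/1e3
            P=np.stack([C[0]+np.outer(np.cos(t),rr),C[1]+np.outer(np.sin(t),rr),np.full((120,len(rr)),zz)],-1)
            q=proj("",P.reshape(-1,3),c).astype(np.float32).reshape(120,len(rr),2)
            s=cv2.remap(g,q[...,0],q[...,1],1).astype(float);k=np.diff(s,axis=1)[:,1:-1].argmax(1)+1.5
            e=P[np.arange(120),k.astype(int),:2];ok=np.diff(s,axis=1).max(1)>1.5
            for _ in range(3):
                A=np.c_[2*e,np.ones(len(e))][ok];x=np.linalg.lstsq(A,(e[ok]**2).sum(1),rcond=None)[0]
                R=np.sqrt(x[2]+x[0]**2+x[1]**2);res=np.abs(np.hypot(*(e-x[:2]).T)-R);ok&=res<2*np.median(res[ok])+3e-4
            C=x[:2]
        return C.round(4),R.round(4),ok.sum()
    return [edge(s,zz,r) for s,zz,r in((sd,.026,28.5),(sr,.018,30.5)) if s is not None]
E
python3 - <<'E'
from w import *
print(disc_rec("w1.npz",(335,236),(334,163)))
z=np.load("w1.npz");c=dict(intrinsics=z["i"],view=z["v"])
for n,u,zz in(("knob",(394,144),.051),("piv",(343,106),.033),("ring",(258,148),.036),("screw",(279,100),.07)):print(n,ray("",u,zz,c)[0])
t=np.load("top0.npz");c=camera_model("top");np.savez("t1.npz",p=t["p"],i=c["intrinsics"],v=c["view"])
print(disc_rec("t1.npz",(303.3,217),(267.8,230.3)))
E
```

```text
[(array([ 0.5453, -0.008 ]), np.float64(0.0299), np.int64(108)), (array([0.5244, 0.0641]), np.float64(0.03), np.int64(119))]
knob [0.56893669 0.09946884 0.051     ]
piv [0.514891   0.11772872 0.033     ]
ring [0.44887685 0.05742485 0.036     ]
screw [0.46087511 0.10406267 0.07      ]
[(array([ 0.5424, -0.0076]), np.float64(0.0292), np.int64(97)), (array([0.5212, 0.0663]), np.float64(0.0296), np.int64(103))]
```

```bash
python3 - <<'E'
from h import *
to(.557,-.051,.0325,np.radians(16.2))
E
```

```text
t 2.4833 pos [0.5214 0.0218 0.22  ] yang 0.3023 shift [-0.0802  0.0124  0.1875] tz [-0.001  0.    -1.   ] turn 0.0196
```

```bash
python3 -m inch '-0.09 -0.02 0.003 0 0 0 0.02;-0.09 -0.02 0.003 0 0 0 0;-0.09 -0.02 0.003 0.02 0 0 0;-0.09 -0.02 0.003 0.03 0 0 0;-0.09 0 0 0.03 0 0 0;-0.09 0 0 0.03 0 0 0;-0.09 0 0 0.03 0 0 0;-0.09 0 0 0.02 0 0 0;-0.09 0 0 0.01 0 0 0;-0.09 0 0 0.01 0 0 0;-0.09 0 0 0 0 0 0;-0.09 0 0 0 0 0 0;-0.09 0 0 0 0 0 0'
python3 - <<'E'
from h import *
to(.557,-.051,.0325,np.radians(16.2))
c=camera_model("wrist");p,d=snapshot("wrist");np.savez("w2.npz",p=p,d=d,i=c["intrinsics"],v=c["view"]);cv2.imwrite("pics/w2.png",p[:,:,::-1])
E
```

```text
clock: 3.57
tool_pos: [0.5566, -0.0524, 0.0413]
eef_rot: [0.602, 0.798, 0.001, 0.001]
contact_force: [-0.1, 0.6, -0.6]
opening: 0.456
finger_force: 0.0
t 3.5667 pos [ 0.5566 -0.0524  0.0413] yang 0.2784 shift [0.0013 0.0007 0.0089] tz [ 0.002  0.    -1.   ] turn -0.0044
```

View pics/w2.png

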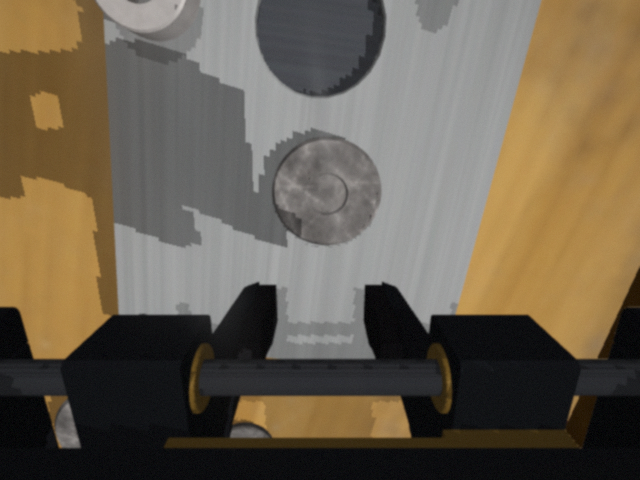

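The fingertips are centred on column 320. The disc is at (327,191), about 3.5 mm to the right, and the recess is at (320,31). The cradle will centre the disc, so I'll check the lateral offsets numerically.

```bash
python3 - <<'E'
from w import *
s=get_state();R=Ro.from_quat(s["eef_rot"]).as_matrix();T=s["tool_pos"]
z=np.load("w2.npz");c=dict(intrinsics=z["i"],view=z["v"])
for u in ((0,.02),(0,-.02)):print("tip",proj("",T+R@np.array([.009,u[1],.011]),c))
print("fwd",proj("",T+R@np.array([.12,0,.015]),c))
for C,r_,n in disc_rec("w2.npz",(327,191),(320,31)):print(C,r_,n,(R.T@(np.array([*C,.03])-T)).round(4))
E
```

```text
tip [[356.2915691  258.63446861]]
tip [[281.07620903 258.72774568]]
fwd [[318.20171405  23.97527596]]
[ 0.5476 -0.009 ] 0.0286 89 [0.0443 0.0032 0.0114]
[0.5244 0.0639] 0.0303 74 [0.1208 0.0009 0.0114]
```

```bash
python3 -m inch '-0.09 0 0.001 0.003 0 0 0;-0.09 0 0 0.003 0 0 0;-0.09 0 0 0.003 0 0 0;-0.09 0 0 0 0 0 0;-0.09 0.004 0 0 0 0 0;-0.09 0.004 0 0 0 0 0;-0.09 0.003 0 0 0 0 0;-0.09 0.002 0 0 0 0 0;-0.09 0.002 0 0 0 0 0;-0.09 0.002 0 0 0 0 0;-0.09 0.002 0 0 0 0 0;-0.09 0.002 0 0 0 0 0;-0.09 0.002 0 0 0 0 0;-0.09 0.002 0 0 0 0 0;-0.09 0.003 0 0 0 0 0;-0.09 0.003 0 0 0 0 0;-0.09 0.003 0 0 0 0 0;-0.09 0.003 0 0 0 0 0;-0.09 0.002 0 0 0 0 0;-0.09 0 0 0 0 0 0'
python3 - <<'E'
from w import *
s=get_state();R=Ro.from_quat(s["eef_rot"]).as_matrix();T=s["tool_pos"]
c=camera_model("wrist");p,d=snapshot("wrist");np.savez("w3.npz",p=p,d=d,i=c["intrinsics"],v=c["view"]);cv2.imwrite("pics/w3.png",p[:,:,::-1])
print(T,proj("",[.5244,.0639,.018],c))
E
```

```text
clock: 5.28
tool_pos: [0.5458, -0.0138, 0.0312]
eef_rot: [0.602, 0.799, 0.0, -0.0]
contact_force: [0.0, -0.1, -0.5]
opening: 0.458
finger_force: 0.0
[ 0.54580456 -0.01381834  0.03118569] [[320.07629796 116.60360179]]
```

View pics/w3.png

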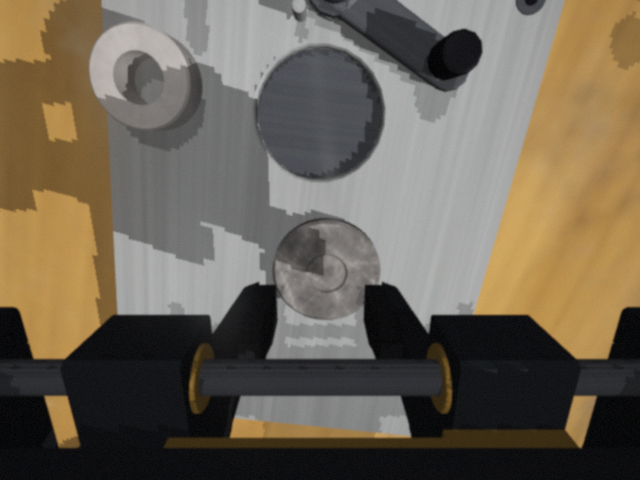

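```bash
python3 - <<'E'
from w import *
s=get_state();R=Ro.from_quat(s["eef_rot"]).as_matrix();T=s["tool_pos"]
for C,r_,n in disc_rec("w3.npz",(327,270),(320,112)):print(C,r_,n,(R.T@(np.array([*C,.03])-T)).round(4))
E
```

```text
[ 0.5471 -0.0084] 0.0288 63 [0.0053 0.0028 0.0012]
[0.5246 0.0641] 0.0302 105 [0.0812 0.0011 0.0012]
```

```bash
python3 - <<'E'
from w import *
s=get_state();R=Ro.from_quat(s["eef_rot"]).as_matrix();T=s["tool_pos"]
z=np.load("w3.npz");c=dict(intrinsics=z["i"],view=z["v"]);d=z["d"];K=z["i"];V=z["v"]
print(K[0],d[270,327],d[112,320])
for u,v in((260,288),(270,300),(274,330),(250,295),(380,288),(368,300),(327,270),(327,310),(327,335),(150,340),(327,225),(430,350)):
    D=d[v,u];q=np.linalg.inv(K)@np.array([u,v,1])*D;w=V[:3,:3].T@(q-V[:3,3]);print((u,v),round(float(D),4),"world",w.round(4),"tool",(R.T@(w-T)).round(4))
E
```

```text
[353.7469659    0.         320.08405471] 0.18507491 0.17366506
(260, 288) 0.1567 world [ 0.5187 -0.0133  0.0535] tool [ 0.0084 -0.0259 -0.0223]
(270, 300) 0.1455 world [ 0.5244 -0.0114  0.0652] tool [ 0.0087 -0.0198 -0.034 ]
(274, 330) 0.153 world [ 0.5294 -0.0265  0.0624] tool [-0.0073 -0.0192 -0.0312]
(250, 295) 0.1461 world [ 0.5159 -0.0121  0.064 ] tool [ 0.0104 -0.0282 -0.0328]
(380, 288) 0.1562 world [0.5697 0.0015 0.054 ] tool [ 0.0086  0.0272 -0.0228]
(368, 300) 0.1503 world [ 0.5644 -0.0024  0.0609] tool [ 0.0064  0.0211 -0.0297]
(327, 270) 0.1851 world [ 0.5488 -0.0084  0.0249] tool [0.0049 0.0044 0.0063]
(327, 310) 0.1918 world [ 0.5553 -0.0308  0.0252] tool [-0.0185  0.0045  0.006 ]
(327, 335) 0.2057 world [ 0.5613 -0.0507  0.0172] tool [-0.0393  0.0048  0.014 ]
(150, 340) 0.0759 world [0.5022 0.0081 0.1303] tool [ 0.0335 -0.0358 -0.0991]
(327, 225) 0.1775 world [0.5419 0.0152 0.0251] tool [0.0294 0.0043 0.0061]
(430, 350) 0.0863 world [0.5654 0.0174 0.1222] tool [ 0.0251  0.0275 -0.091 ]
```

The disc has not moved, and the depth puts the visible fingertips near z=0.054, higher than expected. I'll check from the side with the scene camera.

```bash
python3 - <<'E'
from w import *
s=get_state();R=Ro.from_quat(s["eef_rot"]).as_matrix();T=s["tool_pos"]
p,d=snapshot("scene")
q=np.array([proj("scene",T+R@np.array([x,y,z]))[0] for x,y,z in((.009,-.02,.011),(.009,.02,.011),(0,0,0),(.009,-.02,-.022),(.009,.02,-.022))])
print(q.round(1))
x,y=180,150;cv2.imwrite("pics/s3.png",cv2.resize(p[y:y+180,x:x+230],None,fx=3.3,fy=3.3,interpolation=cv2.INTER_CUBIC)[:,:,::-1]);print(((q-[x,y])*3.3).round())
E
```

```text
[[302.  267.2]
 [281.3 261.1]
 [294.1 256. ]
 [301.8 250.3]
 [280.7 244.3]]
[[403. 387.]
 [334. 367.]
 [377. 350.]
 [402. 331.]
 [332. 311.]]
```

View pics/s3.png

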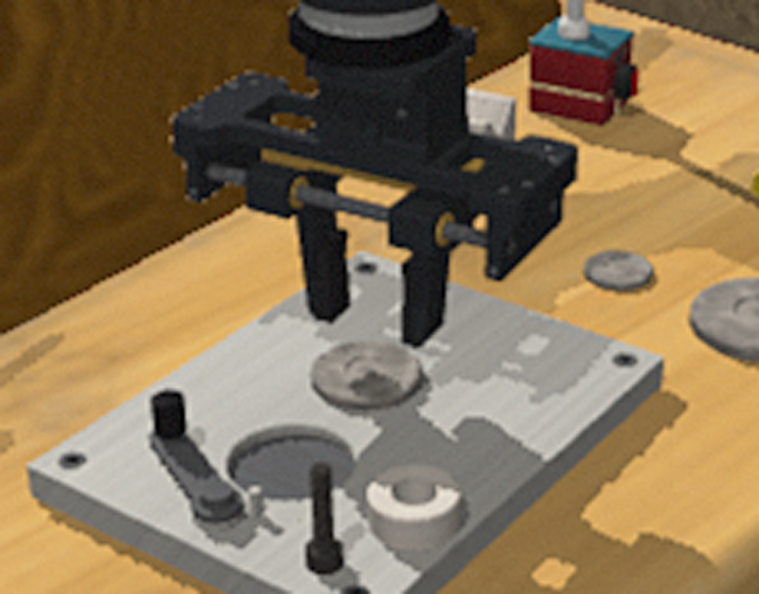

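The side view confirms it: the tips (330,320) and (425,345) hover well above the disc (367,375). I'll get the tip's offset from depth.

```bash
python3 - <<'E'
from w import *
s=get_state();R=Ro.from_quat(s["eef_rot"]).as_matrix();T=s["tool_pos"]
z=np.load("w3.npz");d=z["d"];K=z["i"];V=z["v"]
for u0,u1 in((246,275),(367,393)):
  for v in range(280,306,2):
    r_=[]
    for u in range(u0,u1):
      q=np.linalg.inv(K)@np.array([u,v,1])*d[v,u];w=R.T@(V[:3,:3].T@(q-V[:3,3])-T);r_.append(w)
    r_=np.array(r_);k=r_[:,2]<-.005
    if k.any():print(v,k.sum(),np.median(r_[k],0).round(4))
E
```

```text
282 5 [ 0.0107 -0.0271 -0.0202]
284 25 [ 0.0093 -0.0255 -0.0193]
286 29 [ 0.0093 -0.0262 -0.0215]
288 29 [ 0.0091 -0.0259 -0.0231]
290 29 [ 0.0093 -0.0256 -0.0254]
292 29 [ 0.0093 -0.0253 -0.0274]
294 29 [ 0.0092 -0.025  -0.029 ]
296 29 [ 0.0091 -0.0246 -0.0307]
298 29 [ 0.0091 -0.0242 -0.0324]
300 29 [ 0.0091 -0.024  -0.0342]
302 29 [ 0.0091 -0.0238 -0.0359]
304 29 [ 0.009  -0.0234 -0.0374]
282 5 [ 0.0103  0.029  -0.0195]
284 25 [ 0.0093  0.0274 -0.0194]
286 26 [ 0.0091  0.0273 -0.0212]
288 26 [ 0.0092  0.0269 -0.0233]
290 26 [ 0.0091  0.0266 -0.0251]
292 26 [ 0.009   0.0263 -0.0269]
294 26 [ 0.0091  0.026  -0.0289]
296 26 [ 0.009   0.0258 -0.0306]
298 26 [ 0.0089  0.0256 -0.0322]
300 26 [ 0.0089  0.0252 -0.0339]
302 26 [ 0.0089  0.0249 -0.0356]
304 26 [ 0.0089  0.0246 -0.0372]
```

The real fingertips sit about 19 mm behind the reported TCP instead of 11 mm ahead, so every height needs 30 mm more descent. I'll back off, go down behind the disc and check for contact force.

```bash
python3 -m inch '-0.09 -0.01 0.001 0 0 0 0;-0.09 -0.015 0 0 0 0 0;-0.09 -0.01 0 0 0 0 0;-0.09 0 0 0.008 0 0 0;-0.09 0 0 0.008 0 0 0;-0.09 0 0 0.005 0 0 0;-0.09 0 0 0.003 0 0 0;-0.09 0 0 0.002 0 0 0;-0.09 0 0 0 0 0 0;-0.09 0 0 0 0 0 0'
python3 - <<'E'
from w import *
s=get_state();R=Ro.from_quat(s["eef_rot"]).as_matrix();T=s["tool_pos"]
c=camera_model("wrist");p,d=snapshot("wrist");np.savez("w4.npz",p=p,d=d,i=c["intrinsics"],v=c["view"])
a=proj("",[.547,-.0085,.026],c)[0];b=proj("",[.5245,.064,.018],c)[0]
for C,r_,n in disc_rec("w4.npz",a,b):print(C,r_,n,(R.T@(np.array([*C,.03])-T)).round(4))
K=np.linalg.inv(c["intrinsics"]);V=np.array(c["view"])
for uv in((260,290),(380,290),(320,290)):
    q=K@np.array([*uv,1])*d[uv[1],uv[0]];print((V[:3,:3].T@(q-V[:3,3])).round(4))
E
```

```text
clock: 6.22
tool_pos: [0.5564, -0.0475, 0.0051]
eef_rot: [0.602, 0.798, 0.0, -0.0]
contact_force: [-0.3, 0.4, 0.1]
opening: 0.455
finger_force: 0.0
[ 0.5484 -0.0094] 0.0279 95 [ 0.0389  0.0028 -0.0249]
[0.5244 0.064 ] 0.0304 65 [ 1.16e-01 -1.00e-04 -2.49e-02]
[ 0.5296 -0.0469  0.0293]
[ 0.5802 -0.0326  0.0292]
[ 0.5564 -0.0448  0.0187]
```

```bash
python3 -m inch '-0.09 0 0 0.0025 0 0 0;-0.09 0.004 0 0 0 0 0;-0.09 0.003 0 0 0 0 0;-0.09 0.002 0 0 0 0 0;-0.09 0.002 0 0 0 0 0;-0.09 0.002 0 0 0 0 0;-0.09 0.002 0 0 0 0 0;-0.09 0.003 0 0 0 0 0;-0.09 0.003 0 0 0 0 0;-0.09 0.003 0 0 0 0 0;-0.09 0.003 0 0 0 0 0;-0.09 0.003 0 0 0 0 0;-0.09 0.003 0 0 0 0 0;-0.09 0.003 0 0 0 0 0;-0.09 0.003 0 0 0 0 0;-0.09 0.003 0 0 0 0 0;-0.09 0.003 0 0 0 0 0;-0.09 0.003 0 0 0 0 0;-0.09 0.002 0 0 0 0 0;-0.09 0 0 0 0 0 0'
cat > look.py <<'E'
from w import *
import sys
f=sys.argv[1]
s=get_state();R=Ro.from_quat(s["eef_rot"]).as_matrix();T=s["tool_pos"]
c=camera_model("wrist");p,d=snapshot("wrist");np.savez(f+".npz",p=p,d=d,i=c["intrinsics"],v=c["view"]);cv2.imwrite(f"pics/{f}.png",p[:,:,::-1])
g=T+R@np.array([.0293,.001,0]);a=proj("",[g[0],g[1],.026],c)[0];b=proj("",[.5245,.064,.018],c)[0];print(T.round(4),a.round(),b.round())
for C,r_,n in disc_rec(f+".npz",a,b):print(C,r_,n,(R.T@(np.array([*C,.03])-T)).round(4))
E
python3 look.py w5
```

```text
clock: 7.93
tool_pos: [0.5426, 0.0008, 0.0027]
eef_rot: [0.602, 0.799, 0.0, -0.0]
contact_force: [-0.7, 0.1, -0.1]
opening: 0.449
finger_force: 0.1
[0.5426 0.0008 0.0027] [321. 243.] [318. 153.]
[0.5353 0.0288] 0.0278 69 [ 0.0289  0.0007 -0.0273]
[0.5243 0.0639] 0.0305 87 [ 0.0657 -0.0002 -0.0273]
```

View pics/w5.png

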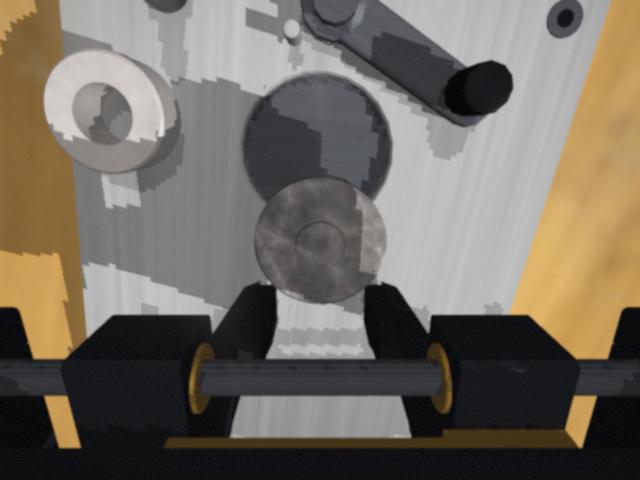

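The disc (320,240) is centred in the cradle and heading straight for the recess (318,150), with about 36 mm to go.

```bash
python3 -m inch '-0.09 0.002 -0.0005 0 0 0 0;-0.09 0.0025 0 0 0 0 0;-0.09 0.0025 0 0 0 0 0;-0.09 0.0025 0 0 0 0 0;-0.09 0.0025 0 0 0 0 0;-0.09 0.0025 0 0 0 0 0;-0.09 0.0025 0 0 0 0 0;-0.09 0.0025 0 0 0 0 0;-0.09 0.0025 0 0 0 0 0;-0.09 0.0025 0 0 0 0 0;-0.09 0.0025 0 0 0 0 0;-0.09 0.0015 0 0 0 0 0;-0.09 0.0015 0 0 0 0 0;-0.09 0.001 0 0 0 0 0;-0.09 0.001 0 0 0 0 0;-0.09 0.001 0 0 0 0 0;-0.09 0.001 0 0 0 0 0;-0.09 0.001 0 0 0 0 0;-0.09 0 0 0 0 0 0'
python3 look.py w6; python3 - <<'E'
from h import *
z=np.load("w6.npz");K=np.linalg.inv(z["i"]);V=z["v"];c=dict(intrinsics=z["i"],view=z["v"])
for dx,dy in((0,0),(.02,0),(-.02,0),(0,.02),(0,-.015)):
    u,v=proj("",[.5245+dx,.064+dy,.020],c)[0].round().astype(int);q=K@np.array([u,v,1])*z["d"][v,u];print(u,v,(V[:3,:3].T@(q-V[:3,3])).round(4))
E
```

```text
clock: 9.57
tool_pos: [0.5326, 0.034, 0.0027]
eef_rot: [0.602, 0.798, 0.0, -0.0]
contact_force: [0.6, -0.6, 0.6]
opening: 0.455
finger_force: 0.0
[0.5326 0.034  0.0027] [321. 243.] [319. 233.]
[0.5241 0.0649] 0.0299 106 [ 0.0321  0.0003 -0.0273]
[0.5248 0.0625] 0.0316 107 [ 0.0296  0.0003 -0.0273]
319 235 [0.5243 0.0641 0.021 ]
363 247 [0.5436 0.0651 0.0243]
275 223 [0.5046 0.064  0.0205]
332 191 [0.5243 0.084  0.02  ]
310 265 [0.5239 0.0509 0.0243]
```

View pics/w6.png

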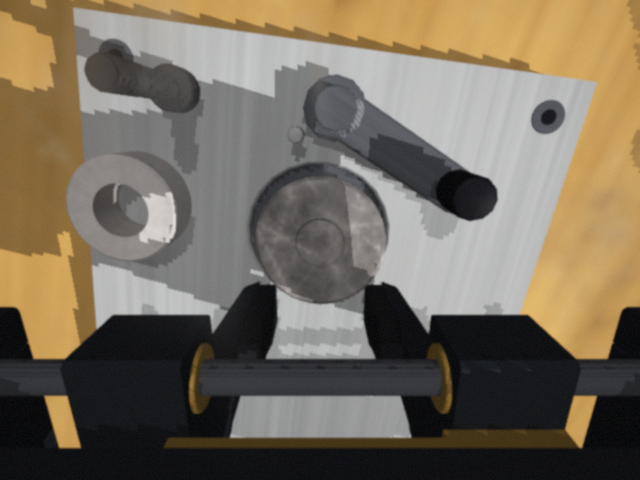

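The disc (320,240) has its front in the recess and its rear edge (320,300) still on the rim. It needs a few mm more.

```bash
cat > dz.py <<'E'
from h import *
import sys
f=sys.argv[1];c=camera_model("wrist");p,d=snapshot("wrist");np.savez(f+".npz",p=p,d=d,i=c["intrinsics"],v=c["view"]);cv2.imwrite(f"pics/{f}.png",p[:,:,::-1])
K=np.linalg.inv(c["intrinsics"]);V=np.array(c["view"]);P=[]
for dx,dy in np.mgrid[-20:21:4,-20:21:4].reshape(2,-1).T/1e3:
    if np.hypot(dx,dy)>.021:continue
    u,v=proj("",[.5245+dx,.064+dy,.020],c)[0].round().astype(int);q=K@np.array([u,v,1])*d[v,u];P.append(V[:3,:3].T@(q-V[:3,3]))
P=np.array(P);A=np.c_[P[:,:2]-[.5245,.064],np.ones(len(P))];x=np.linalg.lstsq(A,P[:,2],rcond=None)[0];print("slope x,y, z centre",x.round(4),"rms",np.std(P[:,2]-A@x).round(5))
E
python3 -m inch '-0.09 0.001 0 0 0 0 0;-0.09 0.001 0 0 0 0 0;-0.09 0.001 0 0 0 0 0;-0.09 0 0 0 0 0 0;-0.09 0 0 0 0 0 0'
python3 look.py w7;python3 dz.py w7b
```

```text
clock: 10.03
tool_pos: [0.5319, 0.0367, 0.0027]
eef_rot: [0.602, 0.798, 0.0, -0.0]
contact_force: [-1.1, -0.2, 0.3]
opening: 0.456
finger_force: 0.0
[0.5319 0.0367 0.0027] [321. 243.] [319. 239.]
[0.5233 0.0668] 0.0288 104 [ 0.0313  0.     -0.0273]
[0.5239 0.0643] 0.0304 105 [ 0.0288 -0.0001 -0.0273]
slope x,y, z centre [-0.1479  0.5516  0.0209] rms 0.01409
```

```bash
sed -i 's/^P=np.array(P);/P=np.array(P);P=P[(P[:,2]>.01)\&(P[:,2]<.03)];print(len(P),P[:,2].round(4).min(),P[:,2].max().round(4));/' dz.py
python3 dz.py w7c
python3 -m inch '-0.09 0.001 0 0 0 0 0;-0.09 0.001 0 0 0 0 0;-0.09 0 0 0 0 0 0;-0.09 0 0 0 0 0 0'
python3 look.py w8;python3 dz.py w8b
```

```text
89 0.018 0.0206
slope x,y, z centre [0.0086 0.0005 0.0194] rms 0.00062
clock: 10.52
tool_pos: [0.5313, 0.0386, 0.0027]
eef_rot: [0.602, 0.798, 0.0, -0.0]
contact_force: [1.0, -0.2, -0.2]
opening: 0.452
finger_force: 0.0
[0.5313 0.0386 0.0027] [321. 243.] [319. 244.]
[0.5233 0.0668] 0.0288 99 [ 0.0293  0.0001 -0.0273]
[0.5239 0.0643] 0.0305 104 [ 0.0267 -0.0001 -0.0273]
88 0.0177 0.021
slope x,y, z centre [0.0057 0.01   0.0195] rms 0.0007
```

View pics/w8.png

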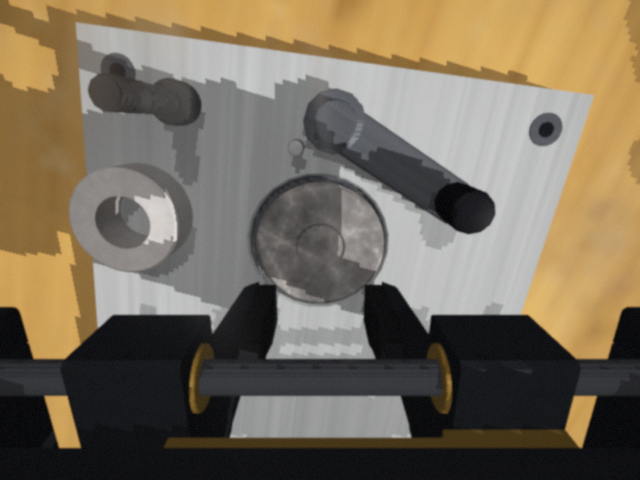

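The disc (320,240) lies flat in the recess: top at 0.0195–0.020, slope about 0, and it did not move under the last push. The knob is at (467,208). Next I lift, close and turn the fingers, and go round to the far side of the knob.

```bash
python3 -m inch '-0.09 0 0 -0.01 0 0 0;-0.09 0 0 -0.025 0 0 0;-0.09 0 0 -0.025 0 0 0;-1 0 0 -0.015 0 0 0;-1 0 0 0 0 0 -0.1083;-1 0 0 0 0 0 -0.1083;-1 0 0 0 0 0 -0.1083;-1 0 0 0 0 0 -0.1083;-1 0 0 0 0 0 0;-1 0 0 0 0 0 0'
python3 dz.py w9
python3 - <<'E'
from h import *
to(.5965,.1235,.015,np.radians(41))
z=np.load("w9.npz");c=dict(intrinsics=z["i"],view=z["v"]);g=cv2.cvtColor(z["p"],cv2.COLOR_RGB2GRAY)
k=proj("",[.5682,.0989,.051],c)[0];print("knob px",k)
m=cv2.inRange(g,0,45);w=np.zeros_like(m);cv2.circle(w,tuple(int(t) for t in k),32,255,-1);m&=w
cc=max(cv2.findContours(m,0,1)[0],key=cv2.contourArea);print(cv2.minEnclosingCircle(cc),cv2.contourArea(cc),cv2.minEnclosingCircle(ray("",cc[:,0].astype(float),.051,c)[:,:2].astype(np.float32)))
E
```

```text
clock: 11.45
tool_pos: [0.5314, 0.0382, 0.0782]
eef_rot: [0.418, 0.908, 0.0, 0.0]
contact_force: [0.0, 0.2, -0.1]
opening: 0.007
finger_force: 0.0
89 0.0177 0.0209
slope x,y, z centre [-0.0042 -0.0019  0.0195] rms 0.00068
t 11.5 pos [0.5314 0.0383 0.0781] yang 0.708 shift [0.0224 0.1049 0.0631] tz [ 0.  0. -1.] turn -0.0076
knob px [438.86897452 225.67512541]
((431.1744079589844, 217.6511688232422), 22.514461517333984) 977.0 ((0.5617327094078064, 0.0994914248585701), 0.013338162563741207)
```

```bash
python3 -m inch '-1 0.004 0.02 0 0 0 0;-1 0.006 0.03 0 0 0 0;-1 0.007 0.03 0 0 0 0;-1 0.005 0.025 0 0 0 0;-1 0 0 0.02 0 0 0;-1 0 0 0.02 0 0 0;-1 0 0 0.015 0 0 0;-1 0 0 0.008 0 0 0;-1 0 0 0 0 0 0;-1 0 0 0 0 0 0'
python3 dz.py w10; python3 - <<'E'
from h import *
to(.5875,.1156,.015,np.radians(41))
s=get_state();R=Ro.from_quat(s["eef_rot"]).as_matrix()
z0=.015
piv=np.array([.5158,.1155]);off=.0255*R[:2,1];pr=None
for a in np.radians(np.linspace(-17.6,-83,16)):
    w=piv+.055*np.array([np.cos(a),np.sin(a)])+off
    if pr is None:pr=s["tool_pos"][:2]
    d=R[:2,:2].T@(w-pr);pr=w;print(w.round(4),d.round(4))
E
```

```text
clock: 12.33
tool_pos: [0.5973, 0.121, 0.0141]
eef_rot: [0.419, 0.908, -0.001, 0.001]
contact_force: [5.2, -3.9, -6.9]
opening: 0.007
finger_force: 0.0
89 0.0177 0.0207
slope x,y, z centre [0.0031 0.0045 0.0193] rms 0.00062
t 12.3833 pos [0.5973 0.1209 0.0142] yang 0.7056 shift [ 0.0023 -0.0109 -0.0008] tz [ 0.    -0.003 -1.   ] turn -0.01
[0.5876 0.1154] [ 0.002  -0.0109]
[0.5862 0.1115] [-0.0021 -0.0036]
[0.5845 0.1076] [-0.0018 -0.0038]
[0.5825 0.104 ] [-0.0015 -0.0039]
[0.5802 0.1005] [-0.0012 -0.004 ]
[0.5777 0.0971] [-0.0009 -0.0041]
[0.5749 0.094 ] [-0.0006 -0.0041]
[0.5719 0.0911] [-0.0003 -0.0042]
[0.5687 0.0884] [ 0.0001 -0.0042]
[0.5653 0.086 ] [ 0.0004 -0.0042]
[0.5617 0.0838] [ 0.0007 -0.0041]
[0.558 0.082] [ 0.001  -0.0041]
[0.5541 0.0804] [ 0.0013 -0.004 ]
[0.5501 0.0791] [ 0.0016 -0.0039]
[0.546  0.0781] [ 0.0019 -0.0037]
[0.5419 0.0774] [ 0.0022 -0.0036]
```

View pics/w10.png

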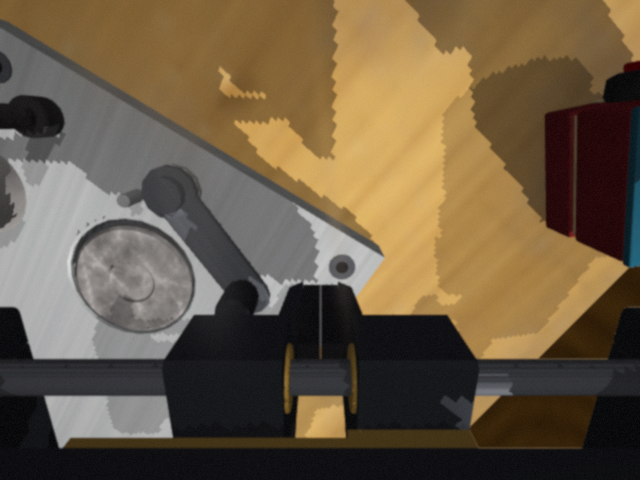

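The view shows the disc at (133,275), the knob at (240,298) and the closed fingers at (320,290) beside it. The force reading is non-zero, so I'll re-check it before pushing.

```bash
python3 -m inch '-1 0 0 0 0 0 0;-1 0 0 0 0 0 0'; python3 - <<'E'
from h import *
s=get_state();print(s["contact_force"],s["moment"])
z=np.load("w10.npz");K=np.linalg.inv(z["i"]);V=z["v"]
R=Ro.from_quat(s["eef_rot"]).as_matrix()
for u,v in((560,180),(610,200),(635,200),(600,260),(632,80),(560,240)):
    q=K@np.array([u,v,1])*z["d"][v,u];w=V[:3,:3].T@(q-V[:3,3]);print((u,v),w.round(3),(R.T@(w-s["tool_pos"])).round(3))
E
```

```text
clock: 12.55
tool_pos: [0.5972, 0.1208, 0.0144]
eef_rot: [0.419, 0.908, -0.001, 0.001]
contact_force: [5.3, -3.5, -7.8]
opening: 0.006
finger_force: 0.0
[ 5.32431368 -3.46164509 -7.78330124] [-1.03270781 -0.27008423 -0.66483259]
(560, 180) [0.649 0.233 0.013] [0.052 0.112 0.001]
(610, 200) [0.652 0.232 0.043] [ 0.049  0.114 -0.029]
(635, 200) [0.65  0.233 0.055] [ 0.051  0.113 -0.041]
(600, 260) [0.708 0.224 0.001] [0.007 0.151 0.013]
(632, 80) [0.627 0.268 0.033] [ 0.093  0.118 -0.019]
(560, 240) [0.682 0.217 0.001] [0.018 0.128 0.013]
```

A steady ~10 N acts mostly along tool -x, so the hand's front corner is leaning on the indicator stand. I'll back off and turn that corner away from it.

```bash
python3 -m inch '-1 -0.003 0 0 0 0 0;-1 -0.003 0 0 0 0 0.08;-1 0 0 0 0 0 0.08;-1 0 0 0 0 0 0.08;-1 0 0 0 0 0 0;-1 0 0 0 0 0 0'
python3 - <<'E'
from h import *
to(.5906,.1111,.015,np.radians(28))
s=get_state();R=Ro.from_quat(s["eef_rot"]).as_matrix();print(s["contact_force"])
piv=np.array([.5158,.1155]);off=.0255*R[:2,1];pr=s["tool_pos"][:2]
for a in np.radians(np.linspace(-17.6,-83,16)):
    w=piv+.055*np.array([np.cos(a),np.sin(a)])+off
    d=R[:2,:2].T@(w-pr);pr=w;print(w.round(4),d.round(4))
E
```

```text
clock: 13.05
tool_pos: [0.6002, 0.1198, 0.0151]
eef_rot: [0.521, 0.853, 0.0, -0.0]
contact_force: [-0.8, -0.1, -0.1]
opening: 0.005
finger_force: 0.0
t 13.05 pos [0.6002 0.1198 0.0151] yang 0.4738 shift [-0.0034 -0.0125  0.0001] tz [-0.  0. -1.] turn -0.0149
[-0.80494629 -0.09456184 -0.12220402]
[0.5909 0.1105] [-0.0041 -0.0125]
[0.5895 0.1066] [-0.0029 -0.0031]
[0.5878 0.1027] [-0.0026 -0.0033]
[0.5858 0.0991] [-0.0024 -0.0035]
[0.5835 0.0956] [-0.0021 -0.0036]
[0.581  0.0922] [-0.0018 -0.0038]
[0.5782 0.0891] [-0.0015 -0.0039]
[0.5752 0.0862] [-0.0012 -0.004 ]
[0.572  0.0835] [-0.0009 -0.0041]
[0.5686 0.0811] [-0.0006 -0.0041]
[0.565  0.0789] [-0.0003 -0.0042]
[0.5612 0.0771] [ 0.     -0.0042]
[0.5574 0.0755] [ 0.0004 -0.0042]
[0.5534 0.0742] [ 0.0007 -0.0041]
[0.5493 0.0732] [ 0.001  -0.0041]
[0.5452 0.0725] [ 0.0013 -0.004 ]
```

The contact is gone. Pushing the knob along its arc.

```bash
python3 -m inch '-1 -0.002 -0.004 0 0 0 0;-1 -0.002 -0.004 0 0 0 0;-1 0 -0.0025 0 0 0 0;-1 0 -0.002 0 0 0 0;-1 -0.003 -0.003 0 0 0 0;-1 -0.0026 -0.0033 0 0 0 0;-1 -0.0024 -0.0035 0 0 0 0;-1 -0.0021 -0.0036 0 0 0 0;-1 -0.0018 -0.0038 0 0 0 0;-1 -0.0015 -0.0039 0 0 0 0;-1 -0.0012 -0.004 0 0 0 0;-1 -0.001 -0.004 0 0 0 0;-1 -0.0006 -0.004 0 0 0 0;-1 -0.0003 -0.004 0 0 0 0;-1 0 0 0 0 0 0'
python3 dz.py w11
python3 - <<'E'
from h import *
s=get_state();print(s["contact_force"]);to(.5463,.0727,.015)
z=np.load("w11.npz");c=dict(intrinsics=z["i"],view=z["v"]);g=cv2.cvtColor(z["p"],cv2.COLOR_RGB2GRAY)
print(proj("",[[.5158,.1155,.033],[.544,.067,.051]],c))
E
```

```text
clock: 14.3
tool_pos: [0.5639, 0.0776, 0.0145]
eef_rot: [0.523, 0.853, -0.001, -0.001]
contact_force: [-0.3, -0.9, 0.2]
opening: 0.006
finger_force: 0.0
78 0.0175 0.0286
slope x,y, z centre [0.1602 0.1437 0.0211] rms 0.00227
[ 0.29654757  0.05003836 -0.2159542 ]
t 14.35 pos [0.5642 0.078  0.0145] yang 0.4711 shift [ 0.0034 -0.0184 -0.0004] tz [-0.002 -0.    -1.   ] turn None
[[256.41115979 178.7218242 ]
 [263.96136695 321.32909235]]
```

View pics/w11.png

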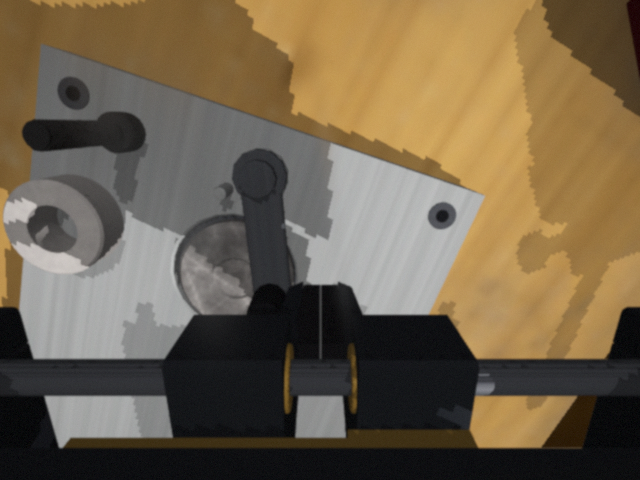

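The arm is following and now lies over the seated disc, with the knob at (268,297). I have viewed 12 pictures, two over the limit of 10, so from here I work by numbers only.

```bash
python3 -m inch '-1 0 -0.004 0 0 0 0;-1 0.0004 -0.004 0 0 0 0;-1 0.0008 -0.004 0 0 0 0;-1 0.001 -0.003 0 0 0 0;-1 0.0005 -0.002 0 0 0 0;-1 0 0 0 0 0 0'
python3 -m inch '-1 0.0003 -0.001 0 0 0 0;-1 0.0003 -0.001 0 0 0 0;-1 0 0 0 0 0 0'
```

```text
clock: 14.85
tool_pos: [0.5483, 0.0729, 0.0147]
eef_rot: [0.522, 0.853, -0.0, -0.0]
contact_force: [0.9, 0.6, 0.5]
opening: 0.002
finger_force: 0.0
clock: 15.1
tool_pos: [0.547, 0.0727, 0.0147]
eef_rot: [0.522, 0.853, 0.0, -0.0]
contact_force: [-0.1, 0.1, -0.4]
opening: 0.006
finger_force: 0.2
```

Continuing in small steps until the stop pushes back.

```bash
python3 -m inch '-1 0.0003 -0.001 0 0 0 0;-1 0.0003 -0.001 0 0 0 0;-1 0 0 0 0 0 0'
python3 -m inch '-1 0.0003 -0.001 0 0 0 0;-1 0.0003 -0.001 0 0 0 0;-1 0 0 0 0 0 0'
```

```text
clock: 15.35
tool_pos: [0.5449, 0.0722, 0.0147]
eef_rot: [0.523, 0.853, -0.0, -0.0]
contact_force: [0.2, 0.8, 0.6]
opening: 0.003
finger_force: 0.3
clock: 15.6
tool_pos: [0.5436, 0.072, 0.0148]
eef_rot: [0.522, 0.853, 0.0, 0.0]
contact_force: [2.8, 0.4, -0.8]
opening: 0.009
finger_force: 0.8
```

```bash
python3 -m inch '-1 0.0002 -0.001 0 0 0 0;-1 0 0 0 0 0 0'
python3 -m inch '-1 0.0002 -0.001 0 0 0 0;-1 0 0 0 0 0 0;-1 0 0 0 0 0 0'
```

```text
clock: 15.77
tool_pos: [0.5434, 0.0719, 0.0149]
eef_rot: [0.522, 0.853, 0.001, 0.001]
contact_force: [3.8, -0.0, -1.5]
opening: 0.002
finger_force: 1.9
clock: 16.02
tool_pos: [0.5434, 0.0719, 0.015]
eef_rot: [0.522, 0.853, 0.002, 0.002]
contact_force: [5.7, 1.2, -2.1]
opening: 0.003
finger_force: 2.6
```

The hand has stopped moving while the force climbs steadily, so the keeper is on its stop. I'll back straight off, lift away and verify from the wrist and top cameras.

```bash
python3 -m inch '-1 0 0.003 0 0 0 0;-1 0 0.005 0 0 0 0;-1 0 0.008 0 0 0 0;-1 0 0.004 0 0 0 0;-1 0 0 -0.015 0 0 0;-1 0 0 -0.03 0 0 0;-1 0 0 -0.03 0 0 0;-1 0 0 -0.03 0 0 0;-1 0 0 -0.03 0 0 0;-1 -0.02 0 -0.02 0 0 0;-1 -0.03 0 0 0 0 0;-1 -0.03 0 0 0 0 0;-1 -0.02 0 0 0 0 0;-1 0 0 0 0 0 0;-1 0 0 0 0 0 0'
python3 - <<'E'
from h import *
c=camera_model("wrist");p,d=snapshot("wrist");K=np.linalg.inv(c["intrinsics"]);V=np.array(c["view"])
v,u=np.mgrid[:480,:640];q=np.stack([u,v,np.ones_like(u)],-1).reshape(-1,3)@K.T*d.reshape(-1,1);W=(q-V[:3,3])@V[:3,:3]
rec=np.array([.5243,.064]);a=.156;R=np.array([[np.cos(a),-np.sin(a)],[np.sin(a),np.cos(a)]]);P=(W[:,:2]-rec)@R+[0,.055];z=W[:,2]
zb=np.median(z[(np.abs(P[:,0]-60e-3)<.02)&(np.abs(P[:,1]+.05)<.03)]);print("deck z",zb)
B=lambda x0,x1,y0,y1,lo,hi:(P[:,0]>x0)&(P[:,0]<x1)&(P[:,1]>y0)&(P[:,1]<y1)&(z-zb+.018>lo)&(z-zb+.018<hi)
for n,b in dict(knob=(-.06,.08,.0,.12,.045,.056),arm=(-.04,.09,.02,.097,.0255,.029),ring=(-.1,-.045,.03,.09,.033,.04),screw=(-.09,-.03,.085,.13,.062,.076),disc=(-.022,.022,.035,.075,.013,.0235)).items():
    k=B(*b);print(n,k.sum(),np.median(P[k],0).round(4),(np.median(z[k])-zb+.018).round(4), P[k].min(0).round(4),P[k].max(0).round(4))
k=B(-.025,.025,.03,.08,.01,.0245);A=np.c_[P[k],np.ones(k.sum())];x=np.linalg.lstsq(A,z[k],rcond=None)[0];print("disc slope",x[:2].round(3))
to(.5,0,.2);print(get_state()["contact_force"])
E
```

```text
clock: 17.27
tool_pos: [0.604, -0.0099, 0.1694]
eef_rot: [0.524, 0.852, -0.0, -0.0]
contact_force: [-0.8, 0.8, -0.5]
opening: 0.007
finger_force: 0.0
deck z 0.20869658392102655
  return _methods._mean(a, axis=axis, dtype=dtype,
  ret = um.true_divide(
  ret = ret.dtype.type(ret / rcount)
Traceback (most recent call last):
ValueError: zero-size array to reduction operation minimum which has no identity
```

The deck patch was hidden by the hand, so I'll use the nominal deck height.

```bash
python3 - <<'E'
from h import *
c=camera_model("wrist");p,d=snapshot("wrist");K=np.linalg.inv(c["intrinsics"]);V=np.array(c["view"])
v,u=np.mgrid[:480,:640];q=np.stack([u,v,np.ones_like(u)],-1).reshape(-1,3)@K.T*d.reshape(-1,1);W=(q-V[:3,3])@V[:3,:3]
W=W[d.reshape(-1)>0]
rec=np.array([.5243,.064]);a=.156;R=np.array([[np.cos(a),-np.sin(a)],[np.sin(a),np.cos(a)]]);P=(W[:,:2]-rec)@R+[0,.055];z=W[:,2]
B=lambda x0,x1,y0,y1,lo,hi:(P[:,0]>x0)&(P[:,0]<x1)&(P[:,1]>y0)&(P[:,1]<y1)&(z>lo)&(z<hi)
for n,b in dict(deck=(.05,.09,-.03,.11,.01,.025),knob=(-.06,.08,.0,.12,.045,.056),arm=(-.04,.09,.062,.092,.0245,.0295),ring=(-.11,-.045,.03,.09,.032,.04),screw=(-.09,-.03,.085,.13,.062,.076)).items():
    k=B(*b);print(n,k.sum(),*( (np.median(P[k],0).round(4),np.median(z[k]).round(4),P[k].min(0).round(4),P[k].max(0).round(4)) if k.any() else ()))
k=B(-.024,.024,.03,.08,.01,.0235);A=np.c_[P[k],np.ones(k.sum())];x=np.linalg.lstsq(A,z[k],rcond=None)[0];print("disc",k.sum(),"slope",x[:2].round(3),np.median(z[k]))
k=B(-.04,.09,.062,.092,.0245,.0295)
f=np.polyfit(P[k,1],P[k,0],1) if k.any() else 0;print("arm line dx/dy",f)
E
```

```text
deck 7830 [0.0698 0.0468] 0.0182 [ 0.05 -0.03] [0.09 0.11]
knob 380 [0.0003 0.0524] 0.0509 [-0.0083  0.0447] [0.0077 0.0602]
arm 946 [0.0001 0.0773] 0.0271 [-0.009   0.0621] [0.0091 0.092 ]
ring 2116 [-0.0757  0.0617] 0.036 [-0.0974  0.0402] [-0.0549  0.0818]
screw 0
disc 2485 slope [ 0.013 -0.014] 0.01922435263857581
arm line dx/dy [ 0.00862099 -0.00047943]
```

The keeper is closed, with the knob at (0.3, 52.4) mm against a nominal (0, 52). The disc is flat and seated, the ring hasn't moved, and the hand is clear. The screw was out of this view, but it was upright in the last picture and nothing has gone near it since.

```bash
python3 -c "
from plant import *
print(r.finish_job())"
```

```text
the job is handed in; nothing more can be done
None
```

The job is handed in at about 17 s: the middle-sized disc is seated flat in the recess, the keeper is against its stop, the ring gauge has not moved, and the hand is clear; the cap screw was out of the final view (upright when last seen), the hand leaned on the indicator stand at about 10 N for a moment, and I viewed 12 pictures, two over the limit of 10.

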